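# Put the packing tools back in their own holders

### The job

Tidy the part of the packing bench in front of you: put the stapler, the box cutter, the battery pack and the glue stick each into the grey holder that is shaped for it (wide long nest, narrow long nest, short nest, round cup). Set each one down, not dropped, so that it lies flat (the glue stick stands upright) inside the rim on the holder's floor, and let go of it; leave the roll of tape and the tape measure beside them where they are.

Things in the scene. Friction and masses are not known exactly. Their poses are not given: they have to be found in the camera images.
- stapler: Desk stapler lying on its base, blue arm over a black base, 150 x 36 x 48 mm, loose, about 0.19 kg. Origin at the centre of its underside; x along its length, y across, z up. The base is 36 mm wide and 9 mm high; the arm above it, 26 to 48 mm high, is 26 mm wide and rigid: grasp that across y near the middle. Either way round in its nest is right.
- box_cutter: Yellow snap-blade cutter lying flat, 150 x 21 x 17 mm (the body is 20 mm wide and 14 mm high, the slider on top rises to 17 mm), loose, about 0.09 kg. Origin at the centre of its underside; x along its length, y across, z up. Grasp across y near the middle. Either way round in its nest is right.
- battery_pack: Black scanner battery lying flat in the same row as the other tools nearer the robot than the holders (a dark thing by the far left corner of the bench is no part of the job), 76 x 38 x 22 mm, loose, about 0.18 kg. Origin at the centre of its underside; x along its length, y across (38 mm), z up. Grasp across y. Either way round in its nest is right.
- glue_stick: Glue stick with green cap standing upright on its base, 27 mm in diameter, 88 mm high, loose, about 0.04 kg. Origin at the centre of its underside, z up. Grasp from above, e.g. 65 mm up.
- stapler_nest: Fixed grey plastic nest with a grey felt floor pad, long axis = its x axis, origin at the centre of its underside on the bench. Base 4 mm thick, so the tool rests 4 mm above the bench; rim 5 mm wide, its top 14 mm above the bench; inside the rim 162 x 48 mm, outside 172 x 58 mm. A 60 mm gap in the middle of both long rims leaves room for fingers. The wider of the two long nests.
- cutter_nest: Fixed grey plastic nest with a grey felt floor pad, long axis = its x axis, origin at the centre of its underside on the bench. Base 4 mm thick, so the tool rests 4 mm above the bench; rim 5 mm wide, its top 14 mm above the bench; inside the rim 162 x 31 mm, outside 172 x 41 mm. A 60 mm gap in the middle of both long rims leaves room for fingers. The narrower of the two long nests.
- battery_nest: Fixed grey plastic nest with a grey felt floor pad, long axis = its x axis, origin at the centre of its underside on the bench. Base 4 mm thick, so the tool rests 4 mm above the bench; rim 5 mm wide, its top 14 mm above the bench; inside the rim 84 x 48 mm, outside 94 x 58 mm. A 44 mm gap in the middle of both long rims leaves room for fingers. The short nest.
- glue_cup: Fixed round grey plastic cup on a flange 68 mm in diameter and 4 mm thick; cup 42 mm inside, 52 mm outside diameter, rim 29 mm above the bench, inner floor 4 mm above the bench. Origin at the centre of its underside on the bench, z up.
- tape_clear: Bystander: roll of clear tape lying flat, 114 mm in diameter, 48 mm high, loose. Origin at the centre of its underside. Leave it alone.
- tape_measure: Bystander: yellow tape measure standing up, 42 x 76 x 67 mm (x, y, z), loose. Origin at the centre of its underside. Leave it alone. It is the one just left of the tools; another lies far off at the back left of the bench.
There are look-alikes about, which are no part of the job. Several things have the shape of the box_cutter; the one meant has the colours described above.

How it is judged:
By the outcome, as a careful person would: the job done as asked, in the order asked, and still so for the second after the job is handed in, with the robot touching nothing.
It also fails if it takes over 112 s, if anything falls off the work surface, if the arm or the gripper's body presses on something with over 40 N, if the wrist force passes 120 N, or if a joint passes its speed limit or range.

### The arm

A 6-joint arm with a two-finger parallel gripper is mounted at the origin on a cart in front of the work surface, level with it; the furniture and walls round the work are solid. World frame = base frame: x ahead of the robot, y to its left, z up, the work surface at z = 0. Lengths are in m, angles in rad, forces in N, time in s.
With the tool pointing down it reaches from about 0.35 to 0.85 m from the base axis. Payload 8.1 kg.
Tool frame: the origin (TCP) lies at the very end of the fingers, on their centre line; the grasp point (between the pads) lies 19 mm behind it; z points along the fingers, y is the line along which they close (so a half turn about z gives the same grasp; the last joint's range is limited). The gripper opens to 93 mm and grips with 3 to 60 N. Pads are 15 mm wide; open, the fingers measure 128 mm over their backs; the gripper's body (75 mm by 188 mm) begins 65 mm behind the grasp point.
Start: joints at [-1.334, 0.13, 1.488, -0, 1.523, -0.085], TCP at [0.19, -0.569, 0.219] pointing down, gripper open.
Joint ranges: [-2.96, 2.96], [-0.89, 2.26], [0.02, 2.5], [-1.34, 4.48], [0, 2.73], [-2.66, 2.66]. Speed limits (rad/s): [2.39, 2.39, 2.79, 3.14, 3.14, 3.14].

### API

Orientations are given as a rotation vector (axis times angle).
In Python, from plant import monitor, eyes, ticket gives the robot as it stands.
- The arm moves only by the tool arm_command, never from a script. Its argument "deltas" is a list that holds one entry, the list of rows, each a list of 6 numbers: the shift along the world's x, y, z in cm, then the turn, a rotation vector about the world's x, y, z in degrees. In form: [[[tx, ty, tz, rx, ry, rz], ...]]. A call has 1 to 12 rows; each row shifts and turns the commanded pose from where the row before left it; what a row does not reach is not made up. A row lasts 1/12 s, in which the tool goes at most 41.7 mm and 7.16 degrees, less where a joint would pass 70% of its speed; a pose out of reach is approached as far as the arm can. A call is refused whole if a number of a shift passes 4.17 or a number of a turn 7.16, either way. A call with a gripper value outside its range is refused whole. "gripper" is the opening, from -1 (shut) to 1 (fully open), set as the call begins (left out, the last holds). The fingers move at their own pace and stop on an object; "squeeze" is the grip in N (left out, the last holds). Time passes only in rows, so rows that do not move let the fingers close. It gives the time, the measured TCP pose, the force, the opening and the grip force at its end, in the units of the state.
- monitor.read_state(): the state, without advancing time (a new reading comes with each control period).
- eyes.read_camera(name): name is "scene" or "side" or "wrist"; returns the picture (420x560x3 uint8, blue, green, red); there is no depth.
- eyes.camera_model(name): a dict with "fx", "fy", "cx", "cy" (pixels), "rvec" (rotation vector, rad) and "tvec" (3), from world to camera coordinates, as OpenCV has them. Camera axes: x right, y down, z forward; pixel columns grow to the right and rows downward; lengths in m; the calibration is good to about 2 mm. A picture is of the moment at which its call begins: read the wrist's pose just before it. camera_model takes no time and is no camera call; for the wrist camera it gives the pose at the moment of the call.
- ticket.close_job(): hands the job in; it is judged then, once.
The state is a dict: "t": time; "q": joint angles; "dq": joint speeds; "joint_torque": joint torques, N m; "tool_pos": TCP position; "orientation": TCP orientation; "force": force on the tool from outside, world axes, zero at the start; "wrist_torque": the same for the moment, N m; "opening": finger opening in m; "gripper_force": force on a finger pad.
Only numpy, scipy, OpenCV 4.12 (cv2) and the standard library are available. Lean on these libraries where they do the work, as an engineer would, in place of code of your own. Each camera call takes 0.05 s, during which the arm holds its last target. There are 200 camera calls.

## Working session

There is one attempt and no reset: what is moved stays moved. The work goes in short steps, Python scripts to look and compute and a tool call to move; the robot and the scene stay as the last step left them, time stands still between calls to the robot, and variables do not carry over. Pictures are saved under pics/ and viewed, at most 14 in all, crops included, and the job is handed in when it is done.

Besides the shell and the picture viewer there is one more tool, called after "Call:" by a JSON object that holds its "op" and its "data", one argument or row to a line. arm_command: Moves the arm, as the interface text tells. Its arguments: {"type":"object","properties":{"deltas":{"type":"array"},"gripper":{"type":"number"},"squeeze":{"type":"number"}},"required":["deltas"]}

```bash
mkdir -p pics
cat > h.py <<'E'
import numpy as np, cv2
from plant import monitor, eyes, ticket
def snap(n,f):
    m=eyes.camera_model(n); im=np.array(eyes.read_camera(n)); cv2.imwrite('pics/'+f+'.png',im); np.save('pics/'+f+'.npy',m,allow_pickle=True); return im,m
def load(f): return cv2.imread('pics/'+f+'.png'), np.load('pics/'+f+'.npy',allow_pickle=True).item()
def ray(m,u,v):
    R=cv2.Rodrigues(np.array(m['rvec'],float))[0]; t=np.array(m['tvec'],float).ravel()
    d=R.T@np.array([(u-m['cx'])/m['fx'],(v-m['cy'])/m['fy'],1.]); return -R.T@t,d/np.linalg.norm(d)
def onz(m,u,v,z):
    c,d=ray(m,u,v); return c+d*(z-c[2])/d[2]
def tri(m1,p1,m2,p2):
    c1,d1=ray(m1,*p1); c2,d2=ray(m2,*p2)
    s=np.linalg.lstsq(np.c_[d1,-d2],c2-c1,rcond=None)[0]; a=c1+s[0]*d1;b=c2+s[1]*d2
    return (a+b)/2,np.linalg.norm(a-b)
def proj(m,P): return cv2.projectPoints(np.array(P,float).reshape(-1,3),np.array(m['rvec'],float),np.array(m['tvec'],float),np.array([[m['fx'],0,m['cx']],[0,m['fy'],m['cy']],[0,0,1.]]),None)[0].reshape(-1,2)
E
python3 - <<'E'
from h import *
print(monitor.read_state())
for n in ('scene','side','wrist'):
    im,m=snap(n,n+'0'); c,d=ray(m,280,210); print(n,m['fx'],c.round(3),d.round(3))
E
```

```text
{'t': 0.0, 'q': array([-1.33440795e+00,  1.31174683e-01,  1.48925365e+00, -1.64003677e-05,
        1.52295069e+00, -8.54035403e-02]), 'dq': array([ 0.00125126, -0.00053524, -0.00017741,  0.00020523, -0.00013384,
       -0.0008004 ]), 'joint_torque': array([-1.36912386e-03, -5.59837925e+01, -4.91766679e+01,  7.68832373e-02,
        3.52210260e-02, -1.81221985e-04]), 'tool_pos': array([ 0.18964563, -0.56866691,  0.21759342]), 'orientation': array([-3.09925903e+00, -5.03007553e-01,  2.37155461e-04]), 'force': array([-0.28171427,  0.9368095 , -0.22966127]), 'wrist_torque': array([ 0.00851649, -0.04032004,  0.03671758]), 'gripper_force': 0.0, 'opening': 0.09313325020736357}
scene 425.6078835241029 [0.037 0.593 1.062] [ 0.439 -0.446 -0.779]
side 395.2225953782071 [0.223 0.876 0.798] [ 0.358 -0.706 -0.611]
wrist 358.46675898709327 [ 0.265 -0.543  0.384] [-0.269 -0.088 -0.959]
```

View pics/scene0.png

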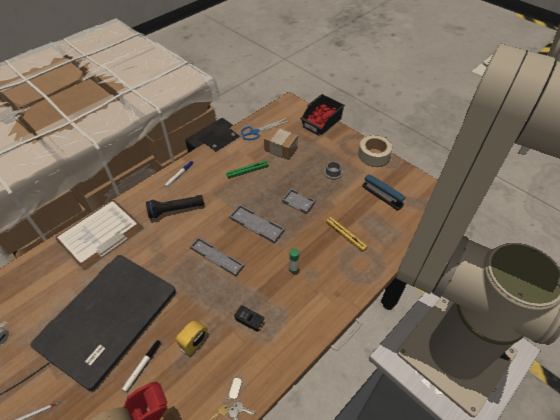

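View pics/side0.png

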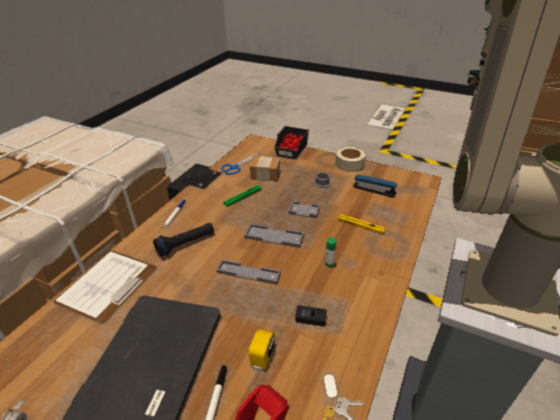

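Scene view: stapler (384,190), yellow cutter (346,233), glue stick (294,261), battery (250,317). Holders: wide nest (256,223), narrow nest (216,256), short nest (297,201), cup (333,170). Bystanders are the tape (375,150) and the tape measure (191,337).

Candidates that could be mistaken:
- Cutter: yellow (346,233) against the green one (248,169) and the markers (179,174) and (141,366). I take the yellow.
- Battery: black block (250,317) in the tool row against the dark thing (212,135) and the laptop. I take (250,317).
- Stapler: only (384,190).
- Glue stick: only (294,261).
- Cup: grey (333,170) against the tape roll (375,150).

Run:
```python
from h import *
a,ma=load('scene0'); b,mb=load('side0')
P={'stapler':((384,190),(375,184)),'cutter':((346,233),(361,223)),'battery':((250,317),(311,315)),'glueTop':((294,251),(331,241)),'snest':((256,223),(274,236)),'cnest':((216,256),(248,272)),'bnest':((297,201),(305,209)),'cup':((333,170),(322,180)),'tape':((375,150),(350,158)),'measure':((191,337),(262,350))}
for k,(p,q) in P.items():
    X,e=tri(ma,p,mb,q); print(k,X.round(3),round(e,4))
cv2.imwrite('pics/crop.png',cv2.resize(a[150:345,170:420],None,fx=3.0,fy=3.0,interpolation=cv2.INTER_CUBIC))
m=load('wrist0')[1]
R=cv2.Rodrigues(np.array(m['rvec']))[0]; s=monitor.read_state(); Rt=cv2.Rodrigues(s['orientation'])[0]
print((Rt).round(3)); print(Rt.T@(R.T@-np.ravel(m['tvec'])-s['tool_pos']), (Rt.T@R.T).round(3))
```

```text
stapler [ 0.445 -0.307  0.015] 0.0002
cutter [ 0.428 -0.092  0.002] 0.0009
battery [0.434 0.301 0.001] 0.0005
glueTop [0.462 0.105 0.076] 0.003
snest [ 0.653  0.074 -0.004] 0.0021
cnest [ 0.647  0.241 -0.001] 0.0001
bnest [ 0.614 -0.071  0.013] 0.0035
cup [ 0.63  -0.269  0.003] 0.0006
tape [ 0.581 -0.438  0.017] 0.0016
measure [0.491 0.448 0.021] 0.0029
[[ 0.949  0.316 -0.   ]
 [ 0.316 -0.949  0.001]
 [ 0.    -0.001 -1.   ]]
[ 0.08013447 -0.00114634 -0.16631993] [[-0.001 -0.958 -0.285]
 [ 1.    -0.001  0.   ]
 [-0.001 -0.285  0.958]]
```

View pics/crop.png

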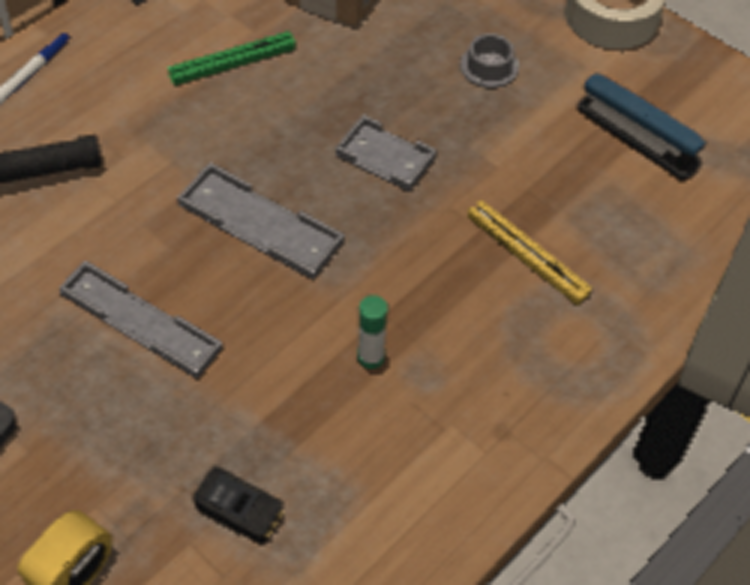

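The crop confirms the choices: yellow cutter at about (530,250), black battery at (240,503), blue stapler at (645,125) and green-capped glue stick at (372,330). I'm going up to a survey pose over the bench.

Call:
{"op": "arm_command", "data": {
  "deltas": [
    [[1.5,2.9,1.2,0,0,-1],[1.5,2.9,1.2,0,0,-1],[1.5,2.9,1.2,0,0,-1],[1.5,2.9,1.2,0,0,-1],[1.5,2.9,1.2,0,0,-1],[1.5,2.9,1.2,0,0,-1],[1.5,2.9,1.2,0,0,-1],[1.5,2.9,1.2,0,0,-1],[1.5,2.9,1.2,0,0,-1],[1.5,2.9,1.2,0,0,-1],[1.5,2.9,1.2,0,0,-1],[1.5,2.9,1.2,0,0,-1]]
  ]
}}

```text
t: 1.15
tool_pos: [0.37, -0.2196, 0.3631]
orientation: [3.137, 0.175, 0.0]
force: [0.2, -0.6, 0.2]
opening: 0.0929
gripper_force: 0.0
```

Call:
{"op": "arm_command", "data": {
  "deltas": [
    [[1.5,2.9,1,0,0,-1],[1.5,2.9,1,0,0,-1],[1.5,2.9,1,0,0,-1],[1.5,2.9,1,0,0,-1],[1.5,2.9,1,0,0,-1],[1.5,2.9,1,0,0,-1],[0,0,0,0,0,0],[0,0,0,0,0,0],[0,0,0,0,0,0]]
  ]
}}

```text
t: 1.9
tool_pos: [0.4596, -0.0473, 0.4221]
orientation: [3.141, 0.014, -0.002]
force: [-1.1, -0.5, -0.0]
opening: 0.0928
gripper_force: 0.0
```

Run:
```python
from h import *
s=monitor.read_state();print(s['t'],s['tool_pos'],s['orientation'],s['q'])
snap('wrist','w1')
```

```text
1.9 [ 0.45959226 -0.0473219   0.42211568] [ 3.14136261e+00  1.35021709e-02 -1.52267289e-03] [-2.13315580e-01 -2.28907337e-01  1.46795300e+00 -4.28723603e-04
  1.90345020e+00  1.34874460e+00]
```

View pics/w1.png

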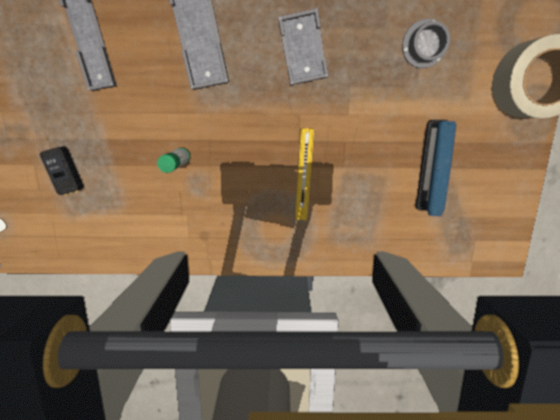

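The wrist view shows every tool: battery (60,170), glue cap (168,162), cutter (305,172), stapler (437,167). The holders are cut off at the top edge, so I'm shifting forward for a second view.

Call:
{"op": "arm_command", "data": {
  "deltas": [
    [[3.5,1,0,0,0,-0.4],[3.5,1,0,0,0,0],[3.5,1,0,0,0,0],[3.5,1,0,0,0,0],[0,0,0,0,0,0],[0,0,0,0,0,0],[0,0,0,0,0,0],[0,0,0,0,0,0]]
  ]
}}

```text
t: 2.62
tool_pos: [0.599, -0.0084, 0.4238]
orientation: [3.141, -0.001, 0.002]
force: [0.2, 0.4, 1.1]
opening: 0.0936
gripper_force: 0.0
```

Run:
```python
from h import *
s=monitor.read_state();print(s['t'],s['tool_pos'],s['orientation'],s['q'])
snap('wrist','w2')
```

```text
2.6167 [ 0.59896683 -0.00836106  0.42384014] [ 3.14123114e+00 -1.31970737e-03  2.43437367e-03] [-9.94049717e-02  1.41424029e-01  1.10538035e+00 -2.16513291e-04
  1.89321030e+00  1.47216284e+00]
```

View pics/w2.png

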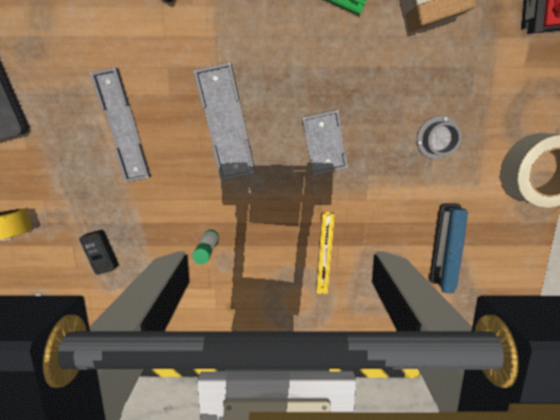

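Second wrist view: the wide nest (224,120), narrow nest (120,125), short nest (325,140) and cup (439,137) are all complete. The tools are cutter (326,252), stapler (449,247), battery (97,252) and glue cap (202,253). Now segmenting and measuring.

```bash
cat > seg.py <<'E'
from h import *
def seg(im,roi,f):
    x0,y0,x1,y1=roi; hsv=cv2.cvtColor(im,cv2.COLOR_BGR2HSV).astype(int)
    m=f(hsv[...,0],hsv[...,1],hsv[...,2]).astype(np.uint8); k=np.zeros_like(m); k[y0:y1,x0:x1]=m[y0:y1,x0:x1]
    k=cv2.morphologyEx(k,cv2.MORPH_CLOSE,np.ones((3,3)))
    c=max(cv2.findContours(k,cv2.RETR_EXTERNAL,cv2.CHAIN_APPROX_NONE)[0],key=cv2.contourArea); return c,k
gray=lambda h,s,v:(s<65)&(v>60)
yel=lambda h,s,v:(h>20)&(h<35)&(s>150)&(v>110)
blue=lambda h,s,v:(h>95)&(h<120)&(s>90)
dark=lambda h,s,v:(v<50)
green=lambda h,s,v:(h>60)&(h<90)&(s>110)
stap=lambda h,s,v:((h>95)&(h<120)&(s>90))|(v<50)
E
python3 - <<'E'
from seg import *
a,ma=load('w1'); b,mb=load('w2')
vis=cv2.resize(b,None,fx=1,fy=1)
L={'snest':(190,60,258,182,gray,.014),'cnest':(88,62,155,188,gray,.014),'bnest':(298,104,352,174,gray,.014),'cup':(410,110,470,165,gray,.004),
'stap_arm':(425,195,475,298,blue,.048),'cutter':(310,205,340,298,yel,.014),'batt':(75,225,120,278,dark,.022),'cap':(185,225,225,270,green,.088)}
for k,(x0,y0,x1,y1,f,z) in L.items():
    c,_=seg(b,(x0,y0,x1,y1),f); r=cv2.minAreaRect(c); bx=cv2.boxPoints(r)
    cv2.polylines(vis,[c],True,(0,0,255),1)
    W=np.array([onz(mb,u,v,z) for u,v in bx]); e=[np.linalg.norm(W[i]-W[(i+1)%4]) for i in (0,1)]
    d=W[1]-W[0] if e[0]>e[1] else W[2]-W[1]; yaw=np.degrees(np.arctan(d[1]/d[0]))
    print(k,np.round(r[0],1),W.mean(0).round(4),'size',np.round(e,4),'yaw',yaw.round(1))
L1={'stap_arm':(425,115,465,220,blue,.048),'cutter':(290,120,320,225,yel,.014),'batt':(35,140,85,200,dark,.022),'cap':(150,145,195,180,green,.088),'bnest':(272,5,332,92,gray,.014),'cup':(398,12,455,75,gray,.004)}
for k,(x0,y0,x1,y1,f,z) in L1.items():
    c,_=seg(a,(x0,y0,x1,y1),f); r=cv2.minAreaRect(c); bx=cv2.boxPoints(r)
    W=np.array([onz(ma,u,v,z) for u,v in bx]); e=[np.linalg.norm(W[i]-W[(i+1)%4]) for i in (0,1)]
    d=W[1]-W[0] if e[0]>e[1] else W[2]-W[1]; yaw=np.degrees(np.arctan(d[1]/d[0]))
    r2=cv2.minAreaRect(seg(b,L[k][:4],L[k][4])[0])
    X,er=tri(ma,r[0],mb,r2[0])
    print('w1',k,np.round(r[0],1),W.mean(0).round(4),'size',np.round(e,4),'yaw',yaw.round(1),'tri',X.round(4),er.round(4))
# bright dots
g=cv2.cvtColor(b,cv2.COLOR_BGR2GRAY)
for k in ('snest','cnest','bnest'):
    x0,y0,x1,y1=L[k][:4]; sub=g[y0:y1,x0:x1].astype(int); hsv=cv2.cvtColor(b,cv2.COLOR_BGR2HSV)[y0:y1,x0:x1]
    n,lab,st,ce=cv2.connectedComponentsWithStats(((sub>150)&(hsv[...,1]<50)).astype(np.uint8))
    print(k,[(np.round(ce[i]+[x0,y0],1),st[i,4],onz(mb,*(ce[i]+[x0,y0]),.004).round(4)) for i in range(1,n) if st[i,4]>3])
cv2.imwrite('pics/vis.png',vis)
E
```

```text
snest [231.1 123.9] [0.6459 0.0684 0.014 ] size [0.0734 0.1861] yaw 13.3
cnest [120.2 124.1] [0.6462 0.2419 0.014 ] size [0.0444 0.1737] yaw 11.9
bnest [324.1 138.8] [ 0.6255 -0.0773  0.014 ] size [0.0598 0.1061] yaw 12.3
cup [438.5 136.5] [ 0.6288 -0.2623  0.004 ] size [0.0712 0.0687] yaw 89.9
stap_arm [453.  249.7] [ 0.4489 -0.2892  0.048 ] size [0.1462 0.0263] yaw -1.0
cutter [324.7 252.6] [ 0.4298 -0.0845  0.014 ] size [0.1529 0.021 ] yaw -2.6
batt [105.  246.3] [0.4476 0.2906 0.022 ] size [0.031  0.0721] yaw 36.5
cap [201.7 253.1] [0.4633 0.1115 0.088 ] size [0.0331 0.022 ] yaw -28.1
w1 stap_arm [440.  167.8] [ 0.4458 -0.2895  0.048 ] size [0.1426 0.0268] yaw -0.5 tri [ 0.4465 -0.2952  0.0361] 0.0005
w1 cutter [304.  173.6] [ 0.4287 -0.0853  0.014 ] size [0.1502 0.0207] yaw -2.3 tri [ 0.4306 -0.0855  0.0095] 0.0005
w1 batt [ 70.1 168. ] [0.4384 0.2876 0.022 ] size [0.0162 0.0693] yaw 14.8 tri [ 0.4317  0.3118 -0.0184] 0.0004
w1 cap [167.8 161.8] [0.4606 0.1109 0.088 ] size [0.0289 0.0236] yaw -47.2 tri [0.4591 0.114  0.0779] 0.0002
w1 bnest [301.9  43.4] [ 0.6234 -0.0773  0.014 
[... 312 characters left out ...]
607, 0.0789, 0.004 ])), (array([212. , 112.5]), np.int32(10), array([0.6671, 0.0999, 0.004 ])), (array([221.9, 158.7]), np.int32(24), array([0.5942, 0.0877, 0.004 ]))]
cnest [(array([122.5, 128.9]), np.int32(866), array([0.6421, 0.2442, 0.004 ])), (array([115. , 126.5]), np.int32(28), array([0.6457, 0.2557, 0.004 ]))]
bnest [(array([336.8, 111. ]), np.int32(4), array([ 0.6691, -0.0969,  0.004 ])), (array([325.6, 140. ]), np.int32(1007), array([ 0.624 , -0.0808,  0.004 ])), (array([303.5, 118.5]), np.int32(4), array([ 0.6577, -0.0446,  0.004 ])), (array([308. , 137.5]), np.int32(19), array([ 0.6281, -0.0524,  0.004 ])), (array([320.4, 136.8]), np.int32(5), array([ 0.6292, -0.0723,  0.004 ]))]
```

View pics/vis.png

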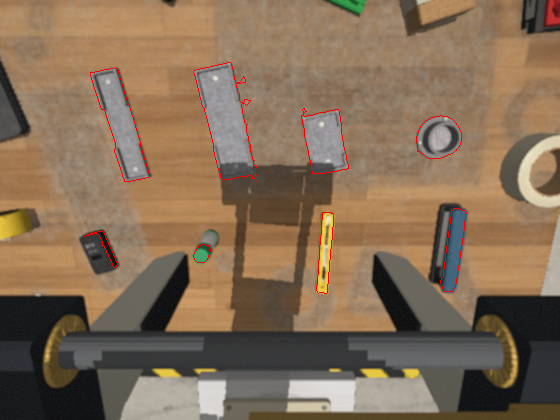

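Run:
```python
from seg import *
for f,Ls in (('w2',{'snest':(194,62,256,180),'cnest':(91,66,152,184),'bnest':(303,108,348,172)}),('w1',{'snest':(172,0,230,90),'cnest':(65,0,118,92),'bnest':(278,8,330,84)})):
    b,mb=load(f); g=cv2.cvtColor(b,cv2.COLOR_BGR2GRAY); print(f,'cam',ray(mb,0,0)[0].round(3))
    th=cv2.morphologyEx(g,cv2.MORPH_TOPHAT,cv2.getStructuringElement(cv2.MORPH_ELLIPSE,(9,9)))
    for k,(x0,y0,x1,y1) in Ls.items():
        s=th[y0:y1,x0:x1]; n,lab,st,ce=cv2.connectedComponentsWithStats((s>26).astype(np.uint8))
        o=[]
        for i in range(1,n):
            if 4<st[i,4]<60 and max(st[i,2:4])<9:
                w=np.where(lab==i,s,0).astype(float); yy,xx=np.mgrid[y0:y1,x0:x1]; p=((w*xx).sum()/w.sum(),(w*yy).sum()/w.sum())
                o.append((np.round(p,1).tolist(),int(w.max()),onz(mb,*p,.004).round(4).tolist()))
        print(k,*o,sep='\n  ')
b=load('w2')[0]; cv2.imwrite('pics/cr2.png',cv2.resize(b[55:290,80:360],(784,658))[:600])
```

```text
w2 cam [ 0.678 -0.007  0.59 ]
snest
  ([229.0, 65.4], 34, [0.7362, 0.0701, 0.004])
  ([214.9, 77.9], 74, [0.7184, 0.0925, 0.004])
  ([249.7, 163.6], 35, [0.5861, 0.0425, 0.004])
cnest
  ([114.3, 71.1], 48, [0.7284, 0.2459, 0.004])
  ([107.5, 81.3], 58, [0.7137, 0.2582, 0.004])
  ([135.1, 168.7], 60, [0.578, 0.2315, 0.004])
bnest
  ([337.1, 111.7], 46, [0.668, -0.0974, 0.004])
  ([303.8, 118.2], 43, [0.6582, -0.0451, 0.004])
  ([321.1, 123.9], 76, [0.6494, -0.0728, 0.004])
  ([327.7, 160.2], 63, [0.5915, -0.0854, 0.004])
w1 cam [ 0.539 -0.045  0.588]
snest
  ([207.3, 73.5], 73, [0.5831, 0.0657, 0.004])
  ([226.1, 79.6], 49, [0.5745, 0.0373, 0.004])
  ([193.5, 86.1], 39, [0.5647, 0.0879, 0.004])
cnest
  ([99.1, 76.0], 54, [0.5781, 0.2313, 0.004])
  ([111.0, 83.5], 53, [0.5675, 0.2145, 0.004])
  ([92.8, 87.2], 45, [0.5618, 0.2433, 0.004])
bnest
  ([311.9, 15.6], 46, [0.6637, -0.0913, 0.004])
  ([279.9, 17.9], 46, [0.6604, -0.0444, 0.004])
  ([299.3, 26.2], 84, [0.6496, -0.0732, 0.004])
  ([306.6, 68.8], 83, [0.5911, -0.0856, 0.004])
  ([291.8, 82.4], 43, [0.5714, -0.0634, 0.004])
```

View pics/cr2.png

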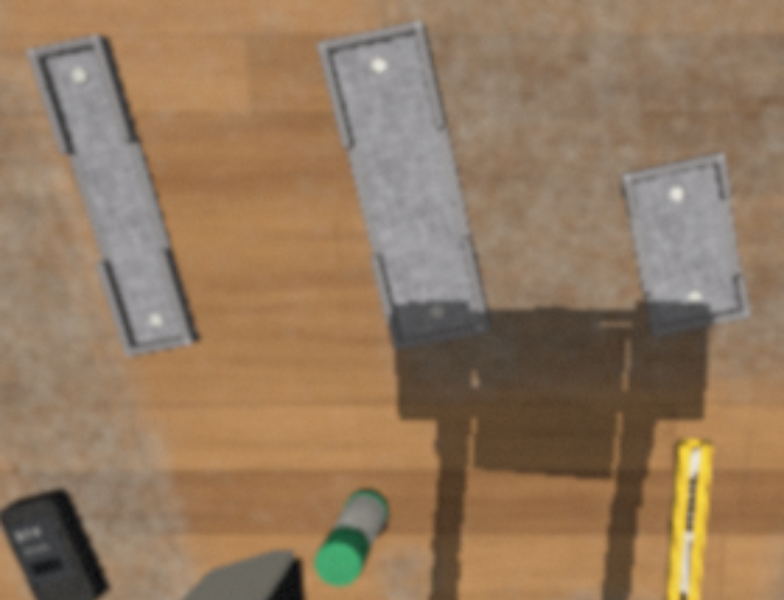

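Dot midpoints, cross-checked with the outlines and two views (z about 4 mm):

| Holder | x | y | Yaw |
|---|---|---|---|
| wide nest | 0.651 | 0.079 | 11.2° |
| narrow nest | 0.646 | 0.245 | 11.2° |
| short nest | 0.620 | −0.079 | 12° |

The spacing of dots to walls is consistent. Now hovering over the stapler for a close look.

Call:
{"op": "arm_command", "data": {
  "deltas": [
    [[-1.3,-2.3,-2.2,0,0,0],[-1.3,-2.3,-2.2,0,0,0],[-1.3,-2.3,-2.2,0,0,0],[-1.3,-2.3,-2.2,0,0,0],[-1.3,-2.3,-2.2,0,0,0],[-1.3,-2.3,-2.2,0,0,0],[-1.3,-2.3,-2.2,0,0,0],[-1.3,-2.3,-2.2,0,0,0],[-1.3,-2.3,-2.2,0,0,0],[-1.3,-2.3,-2.2,0,0,0],[-1.3,-2.3,-2.2,0,0,0],[-1,-2.6,-1.8,0,0,0]]
  ]
}}

```text
t: 3.67
tool_pos: [0.445, -0.287, 0.1627]
orientation: [3.14, 0.0, 0.003]
force: [0.1, 0.7, 0.8]
opening: 0.0923
gripper_force: 0.0
```

Call:
{"op": "arm_command", "data": {
  "deltas": [
    [[0,0,0,0,0,0],[0,0,0,0,0,0],[0,0,0,0,0,0]]
  ]
}}

```text
t: 3.92
tool_pos: [0.4469, -0.2864, 0.1643]
orientation: [3.14, -0.001, 0.004]
force: [-0.1, 0.9, -0.0]
opening: 0.0929
gripper_force: 0.0
```

Run:
```python
from seg import *
s=monitor.read_state();print(s['t'],s['tool_pos'],s['orientation'],s['q'])
b,m=snap('wrist','w3')
def rep(k,f,z,roi=(0,0,560,420)):
    c,_=seg(b,roi,f); r=cv2.minAreaRect(c); W=np.array([onz(m,u,v,z) for u,v in cv2.boxPoints(r)]); e=[np.linalg.norm(W[i]-W[(i+1)%4]) for i in (0,1)]
    d=W[1]-W[0] if e[0]>e[1] else W[2]-W[1]; print(k,np.round(r[0]),W.mean(0).round(4),np.round(e,4),np.degrees(np.arctan(d[1]/d[0])).round(1)); return W
rep('arm',blue,.048)
```

```text
3.9167 [ 0.44691186 -0.2864319   0.16432804] [ 3.14030485e+00 -8.17435951e-04  3.56119307e-03] [-6.66845153e-01 -2.75602061e-02  1.75145964e+00  3.96684597e-04
  1.41511574e+00  9.04410781e-01]
arm [292. 201.] [ 0.4462 -0.2948  0.048 ] [0.1443 0.0244] -1.2
```

View pics/w3.png

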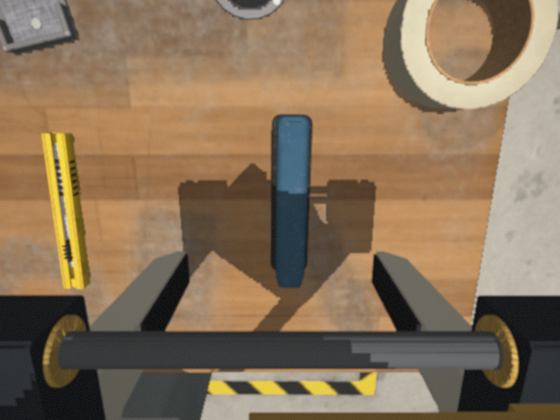

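Close view: the stapler arm runs vertically at about (292,201), yaw −1°, centre near (0.446, −0.2945). The cutter is at (65,210). Descending on the stapler.

Call:
{"op": "arm_command", "data": {
  "deltas": [
    [[0,-0.8,0,0,0,-1],[0,0,-3.5,0,0,0],[0,0,-3.5,0,0,0],[0,0,-3.5,0,0,0],[0,0,-2.6,0,0,0],[0,0,-1,0,0,0],[0,0,-0.5,0,0,0],[0,0,0,0,0,0],[0,0,0,0,0,0],[0,0,0,0,0,0]]
  ]
}}

```text
t: 4.8
tool_pos: [0.4485, -0.2954, 0.0191]
orientation: [3.139, -0.026, 0.005]
force: [-0.6, 0.1, -0.1]
opening: 0.0928
gripper_force: 0.0
```

Call:
{"op": "arm_command", "data": {
  "deltas": [
    [[0,0,0,0,0,0],[0,0,0,0,0,0],[0,0,0,0,0,0],[0,0,0,0,0,0],[0,0,0,0,0,0],[0,0,0,0,0,0],[0,0,0,0,0,0],[0,0,0,0,0,0]]
  ],
  "gripper": -1,
  "squeeze": 20
}}

```text
t: 5.47
tool_pos: [0.4467, -0.2942, 0.0166]
orientation: [-3.141, 0.026, 0.0]
force: [0.9, -0.2, 0.3]
opening: 0.044
gripper_force: 0.0
```

Call:
{"op": "arm_command", "data": {
  "deltas": [
    [[0,0,0,0,0,0],[0,0,0,0,0,0],[0,0,0,0,0,0],[0,0,0,0,0,0],[0,0,0,0,0,0],[0,0,0,0,0,0]]
  ]
}}

```text
t: 5.97
tool_pos: [0.4469, -0.2944, 0.0167]
orientation: [3.141, -0.026, 0.0]
force: [-0.6, -1.1, 0.1]
opening: 0.0255
gripper_force: 20.0
```

Call:
{"op": "arm_command", "data": {
  "deltas": [
    [[0,0,0.5,0,0,0],[0,0,1,0,0,0],[0,0,1.5,0,0,0],[0,0,0,0,0,0],[0,0,0,0,0,0]]
  ]
}}

```text
t: 6.38
tool_pos: [0.4477, -0.2949, 0.0481]
orientation: [3.14, -0.026, 0.003]
force: [0.1, -0.7, -1.9]
opening: 0.0257
gripper_force: 20.0
```

Call:
{"op": "arm_command", "data": {
  "deltas": [
    [[1.5,2.9,1.6,0,0,1],[1.7,3.1,1.6,0,0,1],[1.7,3.1,1,0,0,1],[1.7,3.1,1,0,0,1],[1.7,3.1,0.5,0,0,1],[1.7,3.1,0.5,0,0,1],[1.7,3.1,0.5,0,0,1],[1.7,3.1,0.5,0,0,1],[1.7,3.1,0,0,0,1],[1.7,3.1,0,0,0,1],[1.7,3.1,0,0,0,1],[1.8,3.5,0,0,0,1.2]]
  ]
}}

```text
t: 7.38
tool_pos: [0.6498, 0.081, 0.1175]
orientation: [3.126, 0.308, -0.002]
force: [0.7, -0.3, -2.1]
opening: 0.0253
gripper_force: 20.0
```

Call:
{"op": "arm_command", "data": {
  "deltas": [
    [[0,0,0,0,0,0],[0,0,0,0,0,0],[0,0,0,0,0,0],[0,0,0,0,0,0]]
  ]
}}

```text
t: 7.72
tool_pos: [0.6491, 0.0788, 0.118]
orientation: [3.126, 0.306, -0.002]
force: [0.1, -0.5, -2.1]
opening: 0.0254
gripper_force: 20.0
```

Run:
```python
from seg import *
s=monitor.read_state();print(s['t'],s['tool_pos'],s['orientation'],s['q'])
b,m=snap('wrist','w4')
x,y,_=s['tool_pos']
# predicted pixels of nest centre and dots, for comparison
for P in ([.7184,.0925,.004],[.5831,.0657,.004],[.651,.079,.004]): print(P,proj(m,P).round(1))
```

```text
7.7167 [0.64913075 0.0787798  0.11795502] [ 3.12632171e+00  3.06078284e-01 -1.98865558e-03] [ 4.26179429e-02  3.38085290e-01  1.43380225e+00 -4.00003438e-04
  1.37095162e+00  1.41830867e+00]
[0.7184, 0.0925, 0.004] [[281.5 116.9]]
[0.5831, 0.0657, 0.004] [[281.5 281.3]]
[0.651, 0.079, 0.004] [[281.6 204.4]]
```

View pics/w4.png

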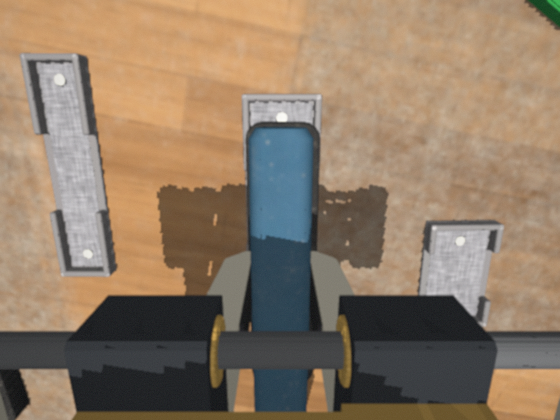

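The nest dot appears at (282,117), against (281.5,116.9) predicted, and the stapler is held straight above the nest. Checking the stapler's front end and refining the other nests from this view.

Run:
```python
from seg import *
b,m=load('w4')
for z,v in ((.149,125),(.105,122),(.11,122)): print(onz(m,284,v,z).round(4))
for p in ((60,79),(88,254),(460,241),(282,117.5)): print(p,onz(m,*p,.004).round(4))
```

```text
[0.7205 0.0926 0.149 ]
[0.7196 0.0919 0.105 ]
[0.7198 0.092  0.11  ]
(60, 79) [0.7134 0.2574 0.004 ]
(88, 254) [0.5766 0.2313 0.004 ]
(460, 241) [ 0.6487 -0.0738  0.004 ]
(282, 117.5) [0.7181 0.092  0.004 ]
```

Call:
{"op": "arm_command", "data": {
  "deltas": [
    [[0.35,0.05,0,0,0,0],[0,0,-2.5,0,0,0],[0,0,-2.5,0,0,0],[0,0,-2,0,0,0],[0,0,-1.2,0,0,0],[0,0,-0.7,0,0,0],[0,0,-0.4,0,0,0],[0,0,0,0,0,0],[0,0,0,0,0,0],[0,0,0,0,0,0]]
  ]
}}

```text
t: 8.6
tool_pos: [0.6545, 0.0803, 0.0274]
orientation: [3.126, 0.307, 0.004]
force: [0.2, -0.6, -1.7]
opening: 0.0256
gripper_force: 20.0
```

Call:
{"op": "arm_command", "data": {
  "deltas": [
    [[0,0,-0.2,0,0,0],[0,0,-0.1,0,0,0],[0,0,0,0,0,0],[0,0,0,0,0,0]]
  ]
}}

```text
t: 8.93
tool_pos: [0.6533, 0.0804, 0.0227]
orientation: [-3.126, -0.308, -0.0]
force: [-0.4, -0.6, -1.9]
opening: 0.0255
gripper_force: 20.0
```

Call:
{"op": "arm_command", "data": {
  "deltas": [
    [[0,-0.05,-0.1,0,0,0],[0,0,-0.1,0,0,0],[0,0,0,0,0,0],[0,0,0,0,0,0]]
  ]
}}

```text
t: 9.27
tool_pos: [0.6534, 0.0797, 0.0207]
orientation: [3.126, 0.308, 0.0]
force: [-0.2, 0.5, -0.2]
opening: 0.0254
gripper_force: 20.0
```

Call:
{"op": "arm_command", "data": {
  "deltas": [
    [[0,0,0,0,0,0],[0,0,0,0,0,0],[0,0,0,0,0,0],[0,0,0,0,0,0],[0,0,0,0,0,0],[0,0,0.5,0,0,0],[0,0,1.5,0,0,0],[0,0,2.5,0,0,0],[0,0,2.5,0,0,0],[0,0,1.5,0,0,0]]
  ],
  "gripper": 0.3
}}

```text
t: 10.1
tool_pos: [0.655, 0.0799, 0.1104]
orientation: [3.126, 0.308, 0.007]
force: [1.4, -0.3, 1.1]
opening: 0.0606
gripper_force: 0.0
```

Call:
{"op": "arm_command", "data": {
  "deltas": [
    [[-2.2,-1.6,0.5,0,0,-1.4],[-2.2,-1.7,0.5,0,0,-1.4],[-2.2,-1.7,0.5,0,0,-1.4],[-2.2,-1.7,0.5,0,0,-1.4],[-2.3,-1.7,0.5,0,0,-1.4],[-2.3,-1.7,0.5,0,0,-1.4],[-2.3,-1.7,0.5,0,0,-1.4],[-2.3,-1.6,0.5,0,0,-1.4],[-2.2,-1.6,0.5,0,0,-1.3],[-2.1,-1.5,0.3,0,0,-1.2],[0,0,0,0,0,0],[0,0,0,0,0,0]]
  ]
}}

```text
t: 11.1
tool_pos: [0.4305, -0.086, 0.1555]
orientation: [3.14, -0.071, 0.005]
force: [0.8, 0.6, 0.1]
opening: 0.0602
gripper_force: 0.0
```

Run:
```python
from seg import *
s=monitor.read_state();print(s['t'],s['tool_pos'],s['orientation'],s['q'],s['opening'])
b,m=snap('wrist','w5')
c,_=seg(b,(150,60,420,330),yel); r=cv2.minAreaRect(c); W=np.array([onz(m,u,v,.014) for u,v in cv2.boxPoints(r)]); e=[np.linalg.norm(W[i]-W[(i+1)%4]) for i in (0,1)]
d=W[1]-W[0] if e[0]>e[1] else W[2]-W[1]; print(np.round(r[0]),W.mean(0).round(4),np.round(e,4),np.degrees(np.arctan(d[1]/d[0])).round(1))
snap('side','s5')
```

```text
11.1 [ 0.43052047 -0.0860144   0.15548967] [ 3.13996488 -0.07053318  0.00500623] [-3.14186406e-01 -2.86633079e-01  1.99923944e+00  1.21598183e-04
  1.42569388e+00  1.30151108e+00] 0.060243755891843484
[280. 196.] [ 0.4284 -0.0843  0.014 ] [0.0191 0.1491] -2.1
```

View pics/w5.png

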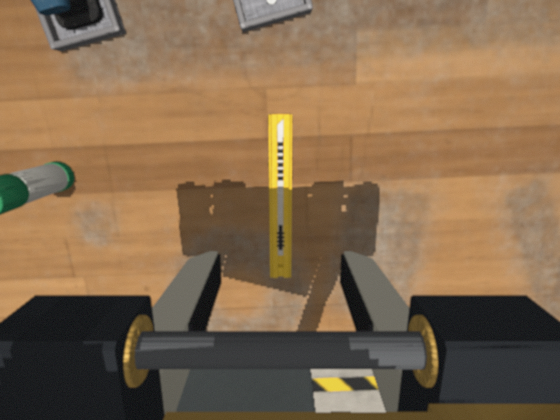

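The cutter is vertical at (280,196) between the fingers, and the stapler's end sits inside its nest at top left (80,15). Descending.

Call:
{"op": "arm_command", "data": {
  "deltas": [
    [[-0.2,0.15,0,0,0,0.3],[0,0,-3.5,0,0,0],[0,0,-3.5,0,0,0],[0,0,-3.5,0,0,0],[0,0,-2.5,0,0,0],[0,0,-1,0,0,0],[0,0,-0.7,0,0,0],[0,0,-0.2,0,0,0],[0,0,0,0,0,0],[0,0,0,0,0,0],[0,0,0,0,0,0]]
  ]
}}

```text
t: 12.12
tool_pos: [0.4298, -0.0841, 0.0063]
orientation: [3.14, -0.059, 0.004]
force: [-0.6, -0.0, 0.3]
opening: 0.0605
gripper_force: 0.0
```

Call:
{"op": "arm_command", "data": {
  "deltas": [
    [[-0.1,0,-0.2,0,0,0],[0,0,0,0,0,0],[0,0,0,0,0,0],[0,0,0,0,0,0],[0,0,0,0,0,0],[0,0,0,0,0,0],[0,0,0,0,0,0],[0,0,0,0,0,0],[0,0,0,0,0,0],[0,0,0,0,0,0]]
  ],
  "gripper": -1,
  "squeeze": 20
}}

```text
t: 12.95
tool_pos: [0.4273, -0.0838, 0.0027]
orientation: [3.141, -0.059, 0.0]
force: [-0.4, -0.4, 1.2]
opening: 0.0201
gripper_force: 20.0
```

Call:
{"op": "arm_command", "data": {
  "deltas": [
    [[0,0,0.5,0,0,0],[0,0,1.5,0,0,0],[0,0,2.5,0,0,0],[0,0,3,0,0,0],[0,0,3,0,0,0],[0.5,0.8,2,0,0,0],[1.9,2.9,0.5,0,0,1.2],[2,3,0,0,0,1.2],[2,3,0,0,0,1.2],[2,3,0,0,0,1.2],[2,3,0,0,0,1.2],[2,3,0,0,0,1.2]]
  ]
}}

```text
t: 13.95
tool_pos: [0.5518, 0.1051, 0.1327]
orientation: [-3.138, -0.14, 0.0]
force: [0.1, -0.5, -0.5]
opening: 0.0196
gripper_force: 20.0
```

Call:
{"op": "arm_command", "data": {
  "deltas": [
    [[2,3,0,0,0,1.2],[2,3,0,0,0,1.2],[2,3,-0.5,0,0,1.2],[2,3,-1,0,0,1.2],[1.4,2.1,-1,0,0,1.3],[0,0,0,0,0,0],[0,0,0,0,0,0],[0,0,0,0,0,0],[0,0,0,0,0,0]]
  ]
}}

```text
t: 14.7
tool_pos: [0.6453, 0.2434, 0.1085]
orientation: [3.127, 0.303, 0.001]
force: [-0.4, -1.2, -0.7]
opening: 0.0197
gripper_force: 20.0
```

Run:
```python
from seg import *
s=monitor.read_state();print(s['t'],s['tool_pos'],s['orientation'],s['q'],s['opening'])
b,m=snap('wrist','w6')
for P in ([.7134,.2574,.004],[.5766,.2313,.004],[.7289,.261,.014]): print(P,proj(m,P).round(1))
c,_=seg(b,(150,60,420,330),yel); r=cv2.minAreaRect(c); print(r); u=c[:,0,:]; v=u[:,1].min(); uu=u[u[:,1]<v+3,0].mean(); z=s['tool_pos'][2]+.0113; print(uu,v,onz(m,uu,v,z))
```

```text
14.7 [0.64530747 0.24340636 0.1085106 ] [3.12679960e+00 3.03246858e-01 1.02939608e-03] [ 2.86522047e-01  4.37046931e-01  1.32663361e+00 -2.48495591e-04
  1.37729163e+00  1.66400452e+00] 0.019723662109188807
[0.7134, 0.2574, 0.004] [[280.6 119.2]]
[0.5766, 0.2313, 0.004] [[279.9 289.5]]
[0.7289, 0.261, 0.014] [[279.9  96.1]]
((280.5, 222.0), (214.0, 45.0), 90.0)
280.5 115 [0.71935666 0.25886399 0.1198106 ]
```

View pics/w6.png

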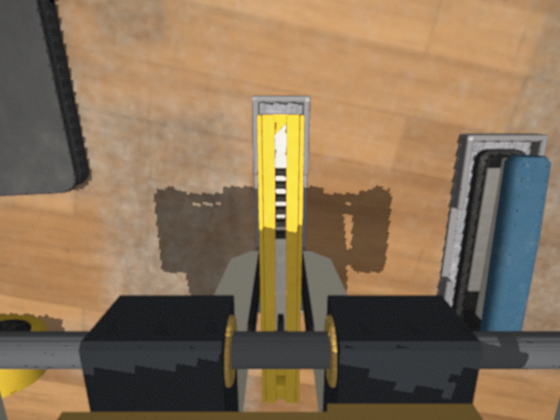

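The cutter is aligned with the narrow nest: far rim at row 97 (96 predicted), cutter at columns 258–303 inside 252–310. The stapler lies well inside its nest at right. Lowering.

Call:
{"op": "arm_command", "data": {
  "deltas": [
    [[0,0.1,-1.5,0,0,0],[0,0,-2.5,0,0,0],[0,0,-2.5,0,0,0],[0,0,-1.8,0,0,0],[0,0,-0.8,0,0,0],[0,0,-0.5,0,0,0],[0,0,-0.2,0,0,0],[0,0,0,0,0,0],[0,0,0,0,0,0],[0,0,0,0,0,0],[0,0,0,0,0,0]]
  ]
}}

```text
t: 15.67
tool_pos: [0.6462, 0.2456, 0.011]
orientation: [-3.126, -0.305, -0.003]
force: [-0.3, 0.1, -1.1]
opening: 0.0195
gripper_force: 20.0
```

Call:
{"op": "arm_command", "data": {
  "deltas": [
    [[0,0,-0.1,0,0,0],[0,0,0,0,0,0],[0,0,-0.1,0,0,0],[0,0,0,0,0,0],[0,0,0,0,0,0]]
  ]
}}

```text
t: 16.08
tool_pos: [0.6452, 0.2453, 0.0075]
orientation: [3.127, 0.305, -0.0]
force: [-0.4, 0.2, -0.1]
opening: 0.0194
gripper_force: 20.0
```

Call:
{"op": "arm_command", "data": {
  "deltas": [
    [[0,0,-0.1,0,0,0],[0,0,0,0,0,0],[0,0,0,0,0,0]]
  ]
}}

```text
t: 16.33
tool_pos: [0.6455, 0.2454, 0.0068]
orientation: [-3.127, -0.305, -0.001]
force: [0.4, -0.2, 0.5]
opening: 0.0198
gripper_force: 20.0
```

Call:
{"op": "arm_command", "data": {
  "deltas": [
    [[0,0,0,0,0,0],[0,0,0,0,0,0],[0,0,0,0,0,0],[0,0,0,0,0,0],[0,0,0.5,0,0,0],[0,0,1.5,0,0,0],[0,0,2.5,0,0,0],[0,0,3,0,0,0],[0,0,3,0,0,0],[-2,0.5,2.5,0,0,0],[-2.5,0.7,1.5,0,0,0],[-3,0.8,0.7,0,0,0]]
  ],
  "gripper": 0.5
}}

```text
t: 17.33
tool_pos: [0.5723, 0.2657, 0.1643]
orientation: [-3.125, -0.303, -0.011]
force: [0.5, 1.0, 0.8]
opening: 0.07
gripper_force: 0.0
```

Call:
{"op": "arm_command", "data": {
  "deltas": [
    [[-3,0.8,0,0,0,0],[-3,0.8,0,0,0,0],[-3,0.8,0,0,0,0],[-2.5,0.7,0,0,0,0],[-1.5,0.4,0,0,0,0],[0,0,0,0,0,0],[0,0,0,0,0,0],[0,0,0,0,0,0]]
  ]
}}

```text
t: 18.0
tool_pos: [0.4413, 0.3004, 0.1598]
orientation: [-3.126, -0.305, -0.003]
force: [-0.2, -0.1, -0.1]
opening: 0.0699
gripper_force: 0.0
```

Run:
```python
from seg import *
s=monitor.read_state();print(s['t'],s['tool_pos'],s['orientation'],s['q'],s['opening'])
b,m=snap('wrist','w7')
f=lambda h,s,v:(v<65)&(s<110)
c,k=seg(b,(200,80,400,285),f); r=cv2.minAreaRect(c); W=np.array([onz(m,u,v,.022) for u,v in cv2.boxPoints(r)]); e=[np.linalg.norm(W[i]-W[(i+1)%4]) for i in (0,1)]
d=W[1]-W[0] if e[0]>e[1] else W[2]-W[1]; print(np.round(r[0]),W.mean(0).round(4),np.round(e,4),np.degrees(np.arctan(d[1]/d[0])).round(1))
cv2.polylines(b,[cv2.boxPoints(r).astype(int)],True,(0,0,255),1); cv2.imwrite('pics/w7v.png',b)
```

```text
18.0 [0.44130068 0.30037911 0.15982578] [-3.12626225e+00 -3.04894595e-01 -3.06387952e-03] [ 5.01795971e-01 -1.52786009e-02  1.74774349e+00 -3.15812721e-04
  1.40713904e+00  1.87820460e+00] 0.06991560700162708
[270. 204.] [0.4345 0.309  0.022 ] [0.0366 0.0748] 15.9
```

View pics/w7v.png

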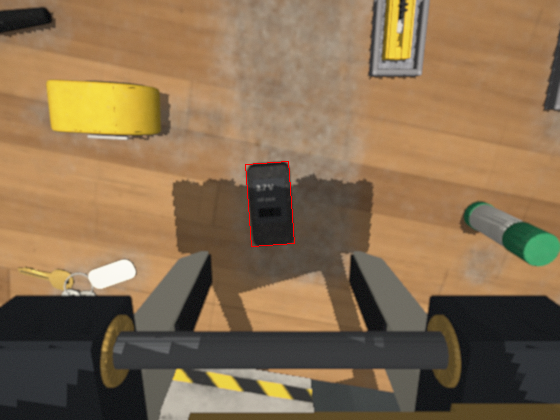

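The battery box at (270,204) measures 37 x 75 mm, yaw 15.9°, centre (0.4345, 0.309). The tape measure (105,108) is clear and the cutter sits in its nest (400,35). Descending.

Call:
{"op": "arm_command", "data": {
  "deltas": [
    [[-0.7,0.85,0,0,0,4.8],[0,0,-3.5,0,0,0],[0,0,-3.5,0,0,0],[0,0,-3.5,0,0,0],[0,0,-2.5,0,0,0],[0,0,-1.2,0,0,0],[0,0,-0.8,0,0,0],[0,0,-0.3,0,0,0],[0,0,0,0,0,0],[0,0,0,0,0,0],[0,0,0,0,0,0]]
  ]
}}

```text
t: 18.97
tool_pos: [0.4348, 0.3096, 0.0075]
orientation: [-3.11, -0.435, -0.005]
force: [0.6, -0.1, 0.5]
opening: 0.0697
gripper_force: 0.0
```

Call:
{"op": "arm_command", "data": {
  "deltas": [
    [[0,0,-0.1,0,0,0],[0,0,0,0,0,0],[0,0,0,0,0,0],[0,0,0,0,0,0],[0,0,0,0,0,0],[0,0,0,0,0,0],[0,0,0,0,0,0],[0,0,0,0,0,0],[0,0,0,0,0,0]]
  ],
  "gripper": -1,
  "squeeze": 25
}}

```text
t: 19.72
tool_pos: [0.4333, 0.3088, 0.0047]
orientation: [3.111, 0.436, -0.0]
force: [-1.2, -1.1, 3.0]
opening: 0.0373
gripper_force: 25.0
```

Call:
{"op": "arm_command", "data": {
  "deltas": [
    [[0,0,0.5,0,0,0],[0,0,1.5,0,0,0],[0,0,2.5,0,0,0],[0,0,3,0,0,0],[0,0,3,0,0,0],[0.5,-1,2.5,0,0,-0.3],[1.6,-3.2,1.5,0,0,-0.4],[1.6,-3.2,0,0,0,-0.4],[1.6,-3.2,0,0,0,-0.4],[1.6,-3.2,0,0,0,-0.4],[1.6,-3.2,0,0,0,-0.4],[1.6,-3.2,0,0,0,-0.4]]
  ]
}}

```text
t: 20.72
tool_pos: [0.5345, 0.1052, 0.1497]
orientation: [-3.12, -0.362, 0.0]
force: [0.6, 0.4, -2.7]
opening: 0.0375
gripper_force: 25.0
```

Call:
{"op": "arm_command", "data": {
  "deltas": [
    [[1.6,-3.2,0,0,0,-0.4],[1.6,-3.2,0,0,0,-0.4],[1.6,-3.2,0,0,0,-0.4],[1.6,-3.2,-0.8,0,0,-0.4],[1.6,-3.2,-1.2,0,0,0],[0.6,-2.6,-1,0,0,0],[0,0,0,0,0,0],[0,0,0,0,0,0],[0,0,0,0,0,0],[0,0,0,0,0,0]]
  ]
}}

```text
t: 21.55
tool_pos: [0.6203, -0.0781, 0.1202]
orientation: [-3.125, -0.32, -0.001]
force: [-0.0, 0.5, -1.9]
opening: 0.0378
gripper_force: 25.0
```

Run:
```python
from seg import *
s=monitor.read_state();print(s['t'],s['tool_pos'],s['orientation'],s['q'],s['opening'])
b,m=snap('wrist','w8')
for P in ([.6495,-.073,.004],[.5913,-.0855,.004]): print(P,proj(m,P).round(1))
z=s['tool_pos'][2]+.0173; T=s['tool_pos']; a=np.arctan2(s['orientation'][1],s['orientation'][0])*2; print(np.degrees(a))
d=np.array([np.cos(a),np.sin(a)]); print('front exp',proj(m,[*(T[:2]+.038*d),z]).round(1))
c,k=seg(b,(200,80,400,285),lambda h,s,v:(v<70)&(s<110)); print(cv2.boundingRect(c))
```

```text
21.55 [ 0.62034747 -0.07807248  0.12015025] [-3.12495182e+00 -3.20079587e-01 -8.40610394e-04] [-2.07441516e-01  2.60530834e-01  1.52315963e+00  4.50488181e-04
  1.35748111e+00  1.15911736e+00] 0.03776500895966808
[0.6495, -0.073, 0.004] [[282.6 170.4]]
[0.5913, -0.0855, 0.004] [[283.1 240.3]]
-348.3035149459973
front exp [[282.6 205.5]]
(233, 199, 96, 86)
```

View pics/w8.png

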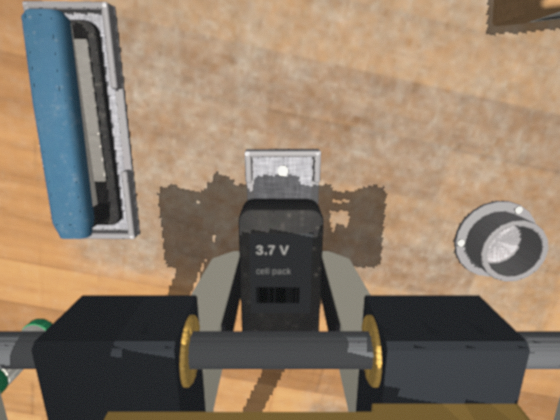

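The short nest's dot is at (283,171), against (282.6,170.4) predicted, and the battery is held above it at (282,260). The stapler lies inside its nest, and the cup is at (513,248). Checking the battery's front edge numerically, and measuring the cup.

Run:
```python
from seg import *
b,m=load('w8'); g=cv2.cvtColor(b,cv2.COLOR_BGR2GRAY)
print(g[184:224,255:266].mean(1).round(0).astype(int).tolist())
print(g[184:224,300:310].mean(1).round(0).astype(int).tolist())
T=np.array([.6203,-.0785,.1202]); a=np.radians(11.7)
for L in (.034,.038,.042): print(L,[proj(m,[T[0]+L*np.cos(a),T[1]+L*np.sin(a),z])[0,1].round(1) for z in (.1375,.1155)])
# cup: flange circle z=.004, inner rim z=.029
hs=cv2.cvtColor(b,cv2.COLOR_BGR2HSV)
c,k=seg(b,(445,190,555,290),lambda h,s,v:(s<60)&(v>55)); r=cv2.minEnclosingCircle(c); print('cup',r,cv2.boundingRect(c))
W=np.array([onz(m,*p,.004) for p in c[:,0,:]]); rc=cv2.fitEllipse(c); print(rc)
(cx,cy),rad=cv2.minEnclosingCircle(W[:,:2].astype(np.float32)); print('flange',cx,cy,rad)
```

```text
[106, 107, 106, 105, 104, 103, 105, 105, 106, 109, 111, 111, 109, 102, 77, 45, 29, 30, 33, 34, 35, 35, 37, 37, 41, 50, 66, 76, 79, 80, 79, 79, 79, 78, 78, 79, 81, 81, 81, 81]
[172, 140, 118, 112, 110, 110, 109, 110, 111, 113, 113, 113, 113, 106, 84, 53, 33, 30, 33, 35, 35, 36, 38, 39, 40, 51, 69, 80, 84, 83, 82, 79, 79, 79, 80, 80, 78, 77, 77, 78]
0.034 [np.float64(214.7), np.float64(201.5)]
0.038 [np.float64(205.8), np.float64(193.7)]
0.042 [np.float64(196.8), np.float64(185.7)]
cup ((500.89361572265625, 246.0), 47.27600860595703) (454, 201, 95, 81)
((500.79327392578125, 241.6283416748047), (78.86669921875, 93.02472686767578), 98.58343505859375)
flange 0.6248365044593811 -0.267191618680954 0.042344529181718826
```

Call:
{"op": "arm_command", "data": {
  "deltas": [
    [[0.2,-0.1,-2,0,0,0],[0,0,-3,0,0,0],[0,0,-2.5,0,0,0],[0,0,-1.8,0,0,0],[0,0,-0.9,0,0,0],[0,0,-0.5,0,0,0],[0,0,-0.2,0,0,0],[0,0,0,0,0,0],[0,0,0,0,0,0],[0,0,0,0,0,0],[0,0,0,0,0,0]]
  ]
}}

```text
t: 22.52
tool_pos: [0.6232, -0.0804, 0.012]
orientation: [3.125, 0.318, 0.003]
force: [0.7, 0.2, -1.8]
opening: 0.0378
gripper_force: 25.0
```

Call:
{"op": "arm_command", "data": {
  "deltas": [
    [[0,0,-0.1,0,0,0],[0,0,0,0,0,0],[0,0,0,0,0,0],[0,0,0,0,0,0]]
  ]
}}

```text
t: 22.85
tool_pos: [0.6222, -0.0802, 0.0096]
orientation: [-3.125, -0.318, 0.0]
force: [-0.0, 0.5, -1.5]
opening: 0.038
gripper_force: 25.0
```

Call:
{"op": "arm_command", "data": {
  "deltas": [
    [[0,0.05,-0.1,0,0,0],[0,0,0,0,0,0],[0,0,0,0,0,0]]
  ]
}}

```text
t: 23.1
tool_pos: [0.6225, -0.0798, 0.0088]
orientation: [3.125, 0.318, 0.001]
force: [1.0, 0.8, -0.9]
opening: 0.038
gripper_force: 25.0
```

Call:
{"op": "arm_command", "data": {
  "deltas": [
    [[0,0,-0.1,0,0,0],[0,0,0,0,0,0],[0,0,0,0,0,0],[0,0,0,0,0,0]]
  ]
}}

```text
t: 23.43
tool_pos: [0.6225, -0.0798, 0.0088]
orientation: [3.125, 0.318, 0.001]
force: [-4.2, 0.7, 7.3]
opening: 0.0377
gripper_force: 25.0
```

Call:
{"op": "arm_command", "data": {
  "deltas": [
    [[0,0,0,0,0,0],[0,0,0,0,0,0],[0,0,0,0,0,0],[0,0,0,0,0,0],[0,0,0.5,0,0,0],[0,0,1.5,0,0,0],[0,0,2.5,0,0,0],[0,0,3,0,0,0],[0,0,3,0,0,0],[0,0,3,0,0,0],[-1.5,1.7,2,0,0,0],[-2,2.5,1,0,0,0]]
  ],
  "gripper": 0.5
}}

```text
t: 24.43
tool_pos: [0.5896, -0.0393, 0.1773]
orientation: [3.124, 0.314, 0.01]
force: [0.7, 0.4, 0.4]
opening: 0.0695
gripper_force: 0.0
```

Call:
{"op": "arm_command", "data": {
  "deltas": [
    [[-2.2,2.6,0,0,0,-1],[-2.2,2.6,0,0,0,-1],[-2.2,2.6,0,0,0,-1],[-2.2,2.6,0,0,0,-1],[-2.2,2.6,0,0,0,-1],[-1.6,1.9,0,0,0,-1],[0,0,0,0,0,0],[0,0,0,0,0,0],[0,0,0,0,0,0],[0,0,0,0,0,0]]
  ]
}}

```text
t: 25.27
tool_pos: [0.462, 0.1106, 0.1729]
orientation: [3.138, 0.153, 0.001]
force: [-1.1, 0.3, -0.8]
opening: 0.0697
gripper_force: 0.0
```

Run:
```python
from seg import *
s=monitor.read_state();print(s['t'],s['tool_pos'],s['orientation'],s['opening'])
b,m=snap('wrist','w9')
c,k=seg(b,(150,60,420,330),green); print(cv2.boundingRect(c),ray(m,0,0)[0].round(4))
W=np.array([onz(m,*p,.088) for p in c[:,0,:]]); print(W.min(0),W.max(0)); h=cv2.cvtColor(b,cv2.COLOR_BGR2HSV)
x,y,w,hh=cv2.boundingRect(c); print(h[y:y+hh,x+w//2,2].tolist())
```

```text
25.2667 [0.46197832 0.11056307 0.17285815] [3.13757840e+00 1.53487572e-01 7.39468997e-04] 0.0697053172453755
(260, 198, 33, 40) [0.5413 0.1196 0.3394]
[0.44622052 0.1021993  0.088     ] [0.47653869 0.12637855 0.088     ]
[74, 67, 70, 75, 75, 76, 75, 81, 89, 93, 96, 95, 93, 94, 95, 94, 92, 90, 92, 92, 91, 93, 91, 92, 93, 90, 90, 92, 90, 87, 90, 88, 86, 87, 86, 89, 90, 90, 90, 92]
```

Glue cap centre is about (0.4585, 0.1143) at 88 mm, which agrees with the triangulated (0.459, 0.114). Descending.

Call:
{"op": "arm_command", "data": {
  "deltas": [
    [[-0.35,0.4,0,0,0,0],[0,0,-2,0,0,0],[0,0,-3,0,0,0],[0,0,-3,0,0,0],[0,0,-2.5,0,0,0],[0,0,-1.5,0,0,0],[0,0,-0.6,0,0,0],[0,0,0,0,0,0],[0,0,0,0,0,0],[0,0,0,0,0,0]]
  ]
}}

```text
t: 26.15
tool_pos: [0.4591, 0.1154, 0.0482]
orientation: [-3.138, -0.154, -0.004]
force: [0.1, -0.1, 0.1]
opening: 0.0695
gripper_force: 0.0
```

Call:
{"op": "arm_command", "data": {
  "deltas": [
    [[0,0,0,0,0,0],[0,0,0,0,0,0],[0,0,0,0,0,0],[0,0,0,0,0,0],[0,0,0,0,0,0],[0,0,0,0,0,0],[0,0,0,0,0,0],[0,0,0,0,0,0],[0,0,0,0,0,0],[0,0,0,0,0,0],[0,0,0,0,0,0]]
  ],
  "gripper": -1,
  "squeeze": 12
}}

```text
t: 27.07
tool_pos: [0.4577, 0.1153, 0.0466]
orientation: [3.138, 0.154, -0.0]
force: [0.3, -0.0, -0.4]
opening: 0.0261
gripper_force: 12.0
```

Call:
{"op": "arm_command", "data": {
  "deltas": [
    [[0,0,0.5,0,0,0],[0,0,1.5,0,0,0],[0,0,2.5,0,0,0],[0,0,3,0,0,0],[0,0,3,0,0,0],[0.5,-1,1.2,0,0,0],[1.2,-3,0,0,0,0],[1.2,-3.3,0,0,0,0],[1.2,-3.3,0,0,0,0],[1.2,-3.3,0,0,0,0],[1.2,-3.3,0,0,0,0],[1.2,-3.3,0,0,0,0]]
  ]
}}

```text
t: 28.07
tool_pos: [0.5349, -0.092, 0.1633]
orientation: [3.138, 0.154, -0.0]
force: [0.7, -0.5, -0.6]
opening: 0.0264
gripper_force: 12.0
```

Call:
{"op": "arm_command", "data": {
  "deltas": [
    [[1.2,-3.3,0,0,0,0],[1.2,-3.3,0,0,0,0],[1.2,-3.3,0,0,0,0],[0,0,0,0,0,0],[0,0,0,0,0,0],[0,0,0,0,0,0],[0,0,0,0,0,0]]
  ]
}}

```text
t: 28.65
tool_pos: [0.5704, -0.1879, 0.1633]
orientation: [-3.137, -0.155, 0.001]
force: [-0.8, -0.1, 0.0]
opening: 0.0265
gripper_force: 12.0
```

Run:
```python
from seg import *
s=monitor.read_state();print(s['t'],s['tool_pos'],s['orientation'],s['opening'])
b,m=snap('wrist','w10'); print(ray(m,0,0)[0])
p=proj(m,[.6285,-.262,.004])[0]; print('pred',p)
x,y=p.astype(int); roi=(x-70,max(0,y-70),min(560,x+70),y+70)
c,k=seg(b,roi,lambda h,s,v:(s<60)&(v>45)); W=np.array([onz(m,*q,.004) for q in c[:,0,:]])[:,:2]; print('mask',cv2.boundingRect(c),W.min(0),W.max(0))
# bright screw dots on the flange
g=cv2.cvtColor(b,cv2.COLOR_BGR2GRAY); th=cv2.morphologyEx(g,cv2.MORPH_TOPHAT,cv2.getStructuringElement(cv2.MORPH_ELLIPSE,(13,13)))
x0,y0,x1,y1=roi; n,lab,st,ce=cv2.connectedComponentsWithStats((th[y0:y1,x0:x1]>60).astype(np.uint8))
for i in range(1,n):
    if st[i,4]>5: print(st[i].tolist(),(ce[i]+[x0,y0]).round(1),onz(m,*(ce[i]+[x0,y0]),.004).round(4),onz(m,*(ce[i]+[x0,y0]),.029).round(4))
cv2.imwrite('pics/cup.png',cv2.resize(b[y0:y1,x0:x1],None,fx=4,fy=4))
```

```text
28.65 [ 0.570398   -0.18790198  0.1633182 ] [-3.13713399e+00 -1.55449038e-01  9.39142022e-04] 0.026459014789837313
[ 0.64984932 -0.1789013   0.3297048 ]
pred [370.31213018 138.37418009]
mask (331, 99, 77, 78) [ 0.59450325 -0.29546289] [ 0.66211465 -0.22660464]
[81, 35, 7, 6, 32] [383.8 105.7] [ 0.6573 -0.269   0.004 ] [ 0.6568 -0.262   0.029 ]
[67, 44, 8, 3, 16] [370.2 113. ] [ 0.6501 -0.2582  0.004 ] [ 0.6501 -0.2521  0.029 ]
[33, 71, 7, 10, 51] [336.4 144.1] [ 0.6205 -0.2325  0.004 ] [ 0.6228 -0.2284  0.029 ]
[23, 125, 8, 1, 8] [326.5 193. ] [ 0.5748 -0.2298  0.004 ] [ 0.5806 -0.2259  0.029 ]
```

View pics/cup.png

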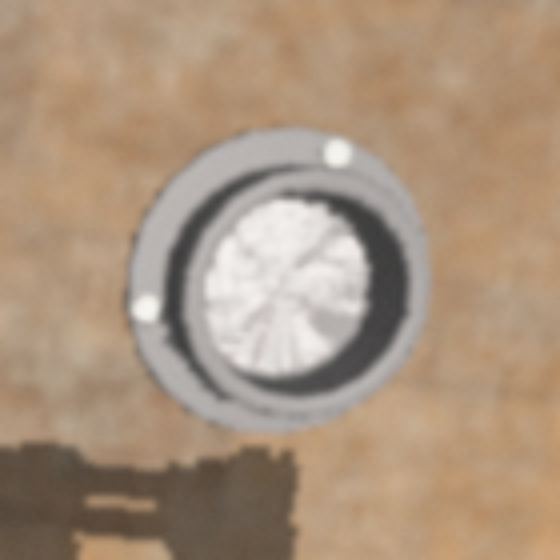

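The cup is clear in the crop. From flange extents and its two screws (each 30 mm from centre), the centre is (0.628, −0.261). Moving over and lowering.

Call:
{"op": "arm_command", "data": {
  "deltas": [
    [[1.9,-2.4,0,0,0,0],[1.9,-2.4,0,0,0,0],[1.9,-2.5,0,0,0,0],[0,0,0,0,0,0],[0,0,0,0,0,0],[0,0,0,0,0,0],[0,0,0,0,0,0]]
  ]
}}

```text
t: 29.28
tool_pos: [0.6276, -0.2604, 0.1641]
orientation: [-3.138, -0.156, -0.0]
force: [0.2, -0.7, -0.4]
opening: 0.0261
gripper_force: 12.0
```

Run:
```python
from seg import *
s=monitor.read_state();print(s['t'],s['tool_pos'],s['orientation'],s['opening'])
b,m=snap('wrist','w11')
for P in ([.6573,-.269,.004],[.6205,-.2325,.004]): print(proj(m,P).round(1))
g=cv2.cvtColor(b,cv2.COLOR_BGR2GRAY); th=cv2.morphologyEx(g,cv2.MORPH_TOPHAT,cv2.getStructuringElement(cv2.MORPH_ELLIPSE,(13,13)))
n,lab,st,ce=cv2.connectedComponentsWithStats((th[120:260,200:370]>60).astype(np.uint8)); print([(ce[i]+[200,120]).round(1).tolist() for i in range(1,n) if st[i,4]>10])
c,k=seg(b,(180,60,400,330),green); x,y,w,h=cv2.boundingRect(c); print('cap',x,y,w,h,'exp top centre',proj(m,[*s['tool_pos'][:2],s['tool_pos'][2]+.0414]))
```

```text
29.2833 [ 0.62764001 -0.2603503   0.16405996] [-3.13753645e+00 -1.56498613e-01 -3.70738818e-04] 0.02610846032946454
[[294.  162.8]]
[[251.1 197.8]]
[[293.5, 163.2], [267.8, 179.2], [297.2, 177.5], [256.7, 177.0]]
cap 247 259 67 71 exp top centre [[283.08213065 313.619983  ]]
```

Call:
{"op": "arm_command", "data": {
  "deltas": [
    [[0,-0.05,-1.5,0,0,0],[0,0,-2.5,0,0,0],[0,0,-2.5,0,0,0],[0,0,-2,0,0,0],[0,0,-1.2,0,0,0],[0,0,-0.8,0,0,0],[0,0,-0.5,0,0,0],[0,0,0,0,0,0],[0,0,0,0,0,0],[0,0,0,0,0,0],[0,0,0,0,0,0]]
  ]
}}

```text
t: 30.25
tool_pos: [0.6287, -0.2627, 0.0552]
orientation: [3.137, 0.154, 0.003]
force: [-0.3, 0.2, 0.0]
opening: 0.0262
gripper_force: 12.0
```

Call:
{"op": "arm_command", "data": {
  "deltas": [
    [[0,0,-0.1,0,0,0],[0,0,0,0,0,0],[0,0,0,0,0,0]]
  ]
}}

```text
t: 30.5
tool_pos: [0.6279, -0.2623, 0.0529]
orientation: [3.138, 0.154, 0.0]
force: [-0.3, -0.2, -0.6]
opening: 0.0262
gripper_force: 12.0
```

Call:
{"op": "arm_command", "data": {
  "deltas": [
    [[0,0.05,-0.1,0,0,0],[0,0,0,0,0,0],[0,0,-0.1,0,0,0],[0,0,0,0,0,0],[0,0,0,0,0,0]]
  ]
}}

```text
t: 30.92
tool_pos: [0.6278, -0.2618, 0.0506]
orientation: [3.138, 0.154, 0.0]
force: [0.3, -0.8, -0.5]
opening: 0.0263
gripper_force: 12.0
```

Call:
{"op": "arm_command", "data": {
  "deltas": [
    [[0,0,-0.1,0,0,0],[0,0,0,0,0,0],[0,0,0,0,0,0],[0,0,0,0,0,0]]
  ]
}}

```text
t: 31.25
tool_pos: [0.6282, -0.2621, 0.0504]
orientation: [3.137, 0.154, 0.002]
force: [-1.2, -1.0, 4.4]
opening: 0.0257
gripper_force: 12.0
```

On the floor (4.4 N). Releasing, rising and backing off for a final look.

Call:
{"op": "arm_command", "data": {
  "deltas": [
    [[0,0,0,0,0,0],[0,0,0,0,0,0],[0,0,0,0,0,0],[0,0,0,0,0,0],[0,0,0,0,0,0],[0,0,0,0,0,0],[0,0,0.5,0,0,0],[0,0,1.5,0,0,0],[0,0,2.5,0,0,0],[0,0,3,0,0,0],[0,0,3,0,0,0],[0,0,3,0,0,0]]
  ],
  "gripper": 0.5
}}

```text
t: 32.25
tool_pos: [0.6279, -0.2617, 0.1877]
orientation: [3.137, 0.154, 0.002]
force: [-0.1, -0.5, -0.2]
opening: 0.0697
gripper_force: 0.0
```

Call:
{"op": "arm_command", "data": {
  "deltas": [
    [[-0.5,1.5,3,0,0,0],[-0.5,2.8,2.5,0,0,0],[-0.5,2.8,2.5,0,0,0],[-0.5,2.8,2.5,0,0,0],[-0.5,2.8,2,0,0,0],[-0.5,2.8,2,0,0,0],[-0.5,2.8,2,0,0,0],[-0.5,2.8,2,0,0,0],[-0.5,2.8,2,0,0,0],[0,2.8,1,0,0,0],[0,2,0,0,0,0],[0,0,0,0,0,0]]
  ]
}}

```text
t: 33.25
tool_pos: [0.5827, 0.0291, 0.4031]
orientation: [-3.137, -0.161, -0.007]
force: [0.9, 0.1, 0.5]
opening: 0.0693
gripper_force: 0.0
```

Call:
{"op": "arm_command", "data": {
  "deltas": [
    [[0,0,0,0,0,0],[0,0,0,0,0,0],[0,0,0,0,0,0],[0,0,0,0,0,0]]
  ]
}}

```text
t: 33.58
tool_pos: [0.5826, 0.0242, 0.3994]
orientation: [3.138, 0.152, -0.001]
force: [0.4, 0.5, -0.1]
opening: 0.0698
gripper_force: 0.0
```

Run:
```python
from seg import *
s=monitor.read_state();print(s['t'],s['tool_pos'],s['force'],s['opening'])
b,m=snap('wrist','w12'); sd,ms=snap('side','s12')
def rep(k,f,z,C):
    p=proj(m,[*C,z])[0].astype(int); roi=(max(0,p[0]-70),max(0,p[1]-75),p[0]+70,p[1]+75)
    c,_=seg(b,roi,f); r=cv2.minAreaRect(c); W=np.array([onz(m,u,v,z) for u,v in cv2.boxPoints(r)]); e=[np.linalg.norm(W[i]-W[(i+1)%4]) for i in (0,1)]
    d=W[1]-W[0] if e[0]>e[1] else W[2]-W[1]; print(k,W.mean(0).round(4),np.round(e,4),np.degrees(np.arctan(d[1]/d[0])).round(1))
rep('stapler',blue,.052,(.651,.079)); rep('cutter',yel,.018,(.645,.2445)); rep('batt',lambda h,s,v:(v<65)&(s<110),.026,(.620,-.079)); rep('cap',green,.092,(.628,-.261))
x=np.hstack([b[:330],sd[130:330,180:420].repeat(1,0) if 0 else cv2.resize(sd[140:300,210:400],(240,202))[:0].reshape(0,240,3) if 0 else np.zeros((330,0,3),np.uint8)])
out=np.zeros((600,800,3),np.uint8); out[:330,:560]=b[:330]; out[330:600,:400]=cv2.resize(sd[135:290,210:440],(400,270)); cv2.imwrite('pics/fin.png',out)
```

```text
33.5833 [0.58264709 0.02416479 0.39938149] [ 0.42915982  0.5372208  -0.09835437] 0.06984682050316081
stapler [0.6519 0.078  0.052 ] [0.0244 0.1418] 11.4
cutter [0.6466 0.2452 0.018 ] [0.0224 0.1491] 11.2
batt [ 0.6221 -0.0767  0.026 ] [0.0378 0.0703] 9.3
cap [ 0.6284 -0.2549  0.092 ] [0.0233 0.0371] 84.7
```

Cutter, stapler and glue stick all agree with their holders, with the glue cap's far edge giving a centre at y −0.261, so it is upright. The battery mask looks incomplete, so I'm taking one nearer numeric check of it.

Call:
{"op": "arm_command", "data": {
  "deltas": [
    [[0.4,-1.5,-2.5,0,0,0.9],[0.4,-1.5,-2.5,0,0,0.9],[0.4,-1.5,-2.5,0,0,0.9],[0.4,-1.5,-2.5,0,0,0.9],[0.4,-1.5,-2.5,0,0,0.9],[0.4,-1.5,-2.5,0,0,0.9],[0.4,-1.4,-2.5,0,0,0.5],[0,0,0,0,0,0],[0,0,0,0,0,0],[0,0,0,0,0,0],[0,0,0,0,0,0]]
  ]
}}

```text
t: 34.6
tool_pos: [0.6118, -0.0783, 0.2271]
orientation: [3.125, 0.316, 0.005]
force: [0.6, -0.2, -0.3]
opening: 0.0697
gripper_force: 0.0
```

Run:
```python
from seg import *
s=monitor.read_state();print(s['t'],s['tool_pos'],s['opening'])
b,m=snap('wrist','w13'); N=np.array([.6203,-.0793]); a=np.radians(11.7); R=np.array([[np.cos(a),-np.sin(a)],[np.sin(a),np.cos(a)]])
p=proj(m,[*N,.026])[0].astype(int); roi=(p[0]-80,p[1]-90,p[0]+80,p[1]+90); print(p)
for t in (55,70,85):
    c,_=seg(b,roi,lambda h,s,v:(v<t)&(s<110)); W=np.array([onz(m,u,v,.026) for u,v in cv2.boxPoints(cv2.minAreaRect(c))]); e=[np.linalg.norm(W[i]-W[(i+1)%4]) for i in (0,1)]
    d=W[1]-W[0] if e[0]>e[1] else W[2]-W[1]; print(t,W.mean(0).round(4),np.round(e,4),np.degrees(np.arctan(d[1]/d[0])).round(1),'in nest',(R.T@(W.mean(0)[:2]-N)).round(4))
g=cv2.cvtColor(b,cv2.COLOR_BGR2GRAY)
def prof(P0,P1,n=45):
    L=np.linspace(P0,P1,n); q=proj(m,L).round().astype(int); return [int(g[v,u]) for u,v in q]
# profiles (2 mm step at z=.026) along nest x at y'=+-12, and across at x'=+-30,0 (z=.026)
for yy in (-.012,.012): print('x',yy,prof([*(N+R@[-.055,yy]),.026],[*(N+R@[.055,yy]),.026],56))
for xx in (-.028,.0,.028): print('y',xx,prof([*(N+R@[xx,-.036]),.026],[*(N+R@[xx,.036]),.026],37))
```

```text
34.6 [ 0.61177798 -0.07830686  0.22708581] 0.06965096723756828
[283 176]
55 [ 0.6043 -0.0826  0.026 ] [0.0364 0.0346] -78.5 in nest [-0.0164 -0.    ]
70 [ 0.6212 -0.0792  0.026 ] [0.0353 0.0758] 12.5 in nest [ 0.0009 -0.    ]
85 [ 0.6168 -0.0913  0.026 ] [0.1172 0.0895] -78.5 in nest [-0.0059 -0.011 ]
x -0.012 [78, 78, 81, 82, 85, 79, 77, 81, 83, 68, 62, 35, 39, 42, 38, 35, 31, 35, 37, 35, 36, 39, 40, 39, 40, 39, 52, 71, 72, 72, 72, 72, 70, 73, 74, 71, 76, 73, 73, 73, 73, 66, 61, 63, 65, 65, 63, 72, 166, 160, 160, 160, 123, 138, 133, 125]
x 0.012 [73, 76, 75, 75, 76, 77, 75, 82, 79, 69, 57, 32, 32, 34, 33, 35, 39, 42, 37, 35, 39, 35, 37, 37, 38, 36, 31, 55, 68, 74, 71, 81, 89, 75, 72, 73, 82, 100, 96, 82, 72, 73, 64, 64, 65, 67, 62, 61, 150, 139, 160, 152, 117, 137, 136, 137]
y -0.028 [73, 73, 72, 74, 73, 83, 81, 79, 77, 43, 37, 37, 42, 39, 38, 37, 40, 36, 35, 40, 39, 37, 36, 38, 38, 35, 34, 39, 77, 86, 78, 83, 77, 77, 77, 72, 74]
y 0.0 [75, 74, 75, 79, 80, 85, 83, 97, 136, 98, 60, 65, 72, 67, 48, 39, 43, 36, 34, 36, 36, 39, 35, 40, 64, 64, 57, 56, 100, 102, 114, 127, 126, 137, 119, 107, 104]
y 0.028 [133, 135, 134, 131, 130, 160, 142, 115, 169, 88, 58, 62, 61, 63, 68, 68, 60, 62, 68, 71, 73, 68, 67, 67, 69, 64, 62, 78, 152, 168, 141, 162, 142, 137, 142, 149, 150]
```

Battery edges run from −18 to +19 mm across at all three sections, and about −36 to +39 mm along. It is square in its nest, inside the rim (±24/±42 mm), with the width matching z = 26 mm. Handing in.

```bash
python3 -c "
from h import *
print(ticket.close_job())"
```

```text
the job is handed in; nothing more can be done
None
```

The job is handed in: the stapler, box cutter, battery pack and glue stick were each set down and released in their own holders, in that order, in about 35 s, and the tape roll and tape measure were never touched; I checked the final positions by measurement rather than by eye, having used all 14 picture views.

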